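# Find the hidden catch of the lacquered powder chest

## Task

One of the six inlaid squares in the top of the lacquered chest is the hidden catch of its drawer. Feel slowly and lightly along the row with a fingertip until you find the one that gives, and press it down until the drawer springs out. Then take your hand away, leave the drawer standing open, and leave the jar on the chest and the other things round it where they are; nothing is to be picked up.

Things in the scene. Friction and masses are not known exactly. Their poses are not given: they have to be found in the camera images.
- chest: Black lacquered chest, 220 (x) by 312 (y) by 100 mm high, heavy, does not shift. Origin: centre of its underside, on the table; x points from front to back, z up. Top flat and level; six inlaid squares lie flush in it in one row (see row_mid). The front face (chest x = -110 mm) is the plain dark red drawer front, without a handle. The drawer is held shut until its catch is pressed.
- row_mid (a point): Middle of the row of six squares, on the chest's top face (z = 0.100). Axes as the chest's; the row runs along y, centres at y = -112.5, -67.5, -22.5, 22.5, 67.5, 112.5 mm. Squares 43.5 mm wide, red with two gold patches, all alike to the eye. Five are solid; one, any of them, is the catch. The lacquer marks if struck: touch it at 25 mm/s or slower.
- catch (a joint): How far the catch square is pressed, in m: 0 = flush, 0.006 = fully down. Sprung: starts to give at about 1.5 N, 3 N at 3 mm, 4 N fully down; frees the drawer at 3 to 4 mm and rises when let go. A fingertip that overlaps a neighbour square or the border rests on that, so press near the middle of the square.
- drawer (a joint): How far the drawer stands out of the chest's front, in m: about 0 = shut and held, 0.060 = fully out (towards chest -x). A spring drives it out in about 1 s once the catch lets go.
- powder_jar: Small wooden lidded jar, 39 mm across, 45 mm high, standing loose on the front part of the chest's top, at chest x -75 to -50 mm. Origin: centre of its underside.
- bottle: Green bottle, 56 mm across, 150 mm high, standing on the table beside the right-hand (chest -y) end of the chest. Origin: centre of its underside.
- glasses_case: Brown spectacle case, 160 by 62 by 36 mm, lying on the table beside the left-hand (chest +y) end of the chest, its long side (own x) roughly along the chest's x. Origin: centre of its underside.
- brush: Flat brush with a wooden handle, about 200 mm long, lying on the table behind the chest, roughly along the row. Origin near its middle, at its underside.
Not all that is in view belongs to the job. There is more than one size of the powder_jar; the job needs the smallest.

How it is judged:
On the way, in this order (a step that is already met when the one before it is completed fails the run):
1. the catch is pressed by the fingers (value of joint catch above 0.0025 m and contact force between the fingers and anything else above 1 N).
2. the drawer has sprung out (value of joint drawer above 0.05 m), for 0.2 s.
At the end, for the whole second after the job is handed in: The drawer stands out by more than 50 mm of its 60 mm, the catch has risen to within 1.5 mm of flush, and the jar, the bottle, the case and the brush are within 25 mm of where they stood, the jar and the bottle upright (within 0.3 rad) (value of joint drawer above 0.05 m and value of joint catch below 0.0015 m and not (distance of powder_jar from where it was at the start of the episode above 0.025 m) and not (distance of bottle from where it was at the start of the episode above 0.025 m) and not (distance of glasses_case from where it was at the start of the episode above 0.025 m) and not (distance of brush from where it was at the start of the episode above 0.025 m) and angle between each of powder_jar, bottle's own z axis and vertical below 0.3 rad); the robot touches nothing.
It fails at once if a fingertip pressed hard enough to mark the lacquer (more than 60 N) (contact force between the fingers and anything else above 60 N).
It fails at once if the jar, the bottle, the case or the brush was moved or lifted by more than 25 mm (distance of any of powder_jar, bottle, glasses_case, brush from where it was at the start of the episode above 0.025 m).
It fails at once if one of them was lifted by more than 10 mm (z of powder_jar in the frame of chest above 0.11 m or z of any of bottle, glasses_case, brush in the frame of chest above 0.01 m).
It also fails if it takes over 51 s, if anything falls off the work surface, if the arm or the gripper's body presses on something with over 40 N, if the wrist force passes 120 N, or if a joint passes its speed limit or range.

## Robot

A 7-joint arm with a two-finger parallel gripper is mounted at the origin on the work surface. World frame = base frame: x ahead of the robot, y to its left, z up, the work surface at z = 0. Lengths are in m, angles in rad, forces in N, time in s.
With the tool pointing down it reaches from about 0.4 to 0.925 m from the base axis. Payload 4.1 kg.
Tool frame: the origin (TCP) lies on the centre line of the jaws, within the pads' length; the fingertips stand 8 mm ahead of it and the grasp point (between the pads) lies 11 mm behind it (r.tips_ahead is the distance from the TCP to the fingertips, in m); z points along the fingers, y is the line along which they close (so a half turn about z gives the same grasp; the last joint's range is limited). The gripper opens to 85 mm and grips with 20 to 120 N. Pads are 22 mm wide; open, the fingers measure 114 mm over their backs; the gripper's body (76 mm by 85 mm) begins 54 mm behind the grasp point. The pads swing forward as they close: fully open they stand 13 mm farther back than shut.
Start: joints at [-1.335, 0.398, 0.045, 1.537, -0.019, 1.207, -0.051], TCP at [0.214, 0.614, 0.239] pointing down, gripper open.
Joint ranges: [-2.82, 2.82], [-0.49, 2.23], [-1.37, 1.46], [0, 2.46], [-1.36, 4.5], [0.23, 2], [-2.94, 2.94]. Speed limits (rad/s): [2.57, 2.57, 3.14, 3.14, 3.14, 3.14, 3.14].

## Interface

Orientations are given as a rotation vector (axis times angle).
In Python, from plant import r, optics, workorder, look_for, masks_of gives the robot as it stands. The module is installed in compiled form; this text tells all that it offers. Calls block until the motion is done:
- r.reach(position, orientation): joint-space move of the TCP to a pose.
- r.move_linear(position, frame=None, v=0.15, force_limit=None): straight line of the TCP; frame=None keeps the orientation; v is the mean speed in m/s. With force_limit (N) it stops when the force on the tool has changed by that much, and returns True; else False.
- r.move_joints(angles): joint-space move.
- r.set_gripper(opening, strength=None): finger opening in m; strength is the grip in N (None keeps the last); returns when the fingers have stopped.
- r.hold(seconds).
- r.solve_ik(position, orientation): joint angles nearest the present ones, or None.
- r.sense(): the state.
- optics.camera(name): name is "side" or "top" or "wrist"; returns a dict with "frame" (420x560x3 uint8, red, green, blue), "intrinsics" (3x3 intrinsics, pixels), "k1" (the pictures are not rectified: a ray, as slopes to the right and down, at radius r is drawn at 1 + k1 r^2 times it, then the intrinsics apply), "camera_from_world" (4x4, takes a point from world to camera coordinates); the wrist camera has in their place "hand_eye" (4x4, takes a point from camera to tool coordinates, whose origin is the TCP and whose axes are the flange's). Camera axes: x right, y up, looking along -z (the intrinsics and any distortion apply to the point x, -y, -z); pixel columns grow to the right and rows downward; lengths in m; the calibration is good to about 2 mm. A picture is of the moment at which its call begins: read the wrist's pose just before it. There is no depth.
A pose or a line that the arm cannot do raises r.Unreachable and nothing moves.
- workorder.job_done(): hands the job in; it is judged then, once.
Trained networks look in a picture, given as the dict that the camera call returned (one of the last four; its "shot" number tells which), for a name from the list of things; names that differ only in an ending like _2 or _b are one class to them, and where a whole thing is asked for, a point or a joint stands for the part that bears it (a point fixed in the world has none). Each returns a list of dicts, best first, with "p" (0 to 1); they miss things now and then, are a little off and sometimes report something else, mostly with a low value. They report only what shows in the picture. A call takes as long as a camera call. They do not tell look-alikes from the thing itself.
- look_for(picture, query): "location" ([x, y, z] in m, in world coordinates, good to about 4 mm: the middle of the surface that is visible of it).
- masks_of(picture, query): "mask" (420x560 bool, what is visible of it).
The state is a dict: "t": time; "qpos": joint angles; "qvel": joint speeds; "joint_efforts": joint torques, N m; "eef_pos": TCP position; "eef_rot": TCP orientation; "ft_force": force on the tool from outside, world axes, zero at the start; "ft_torque": the same for the moment, N m; "grip_width": finger opening in m; "grip_force": force on a finger pad.
Only numpy, scipy, OpenCV 4.12 (cv2) and the standard library are available. Lean on these libraries where they do the work, as an engineer would, in place of code of your own. Each camera call takes 0.05 s, during which the arm holds its last target. There are 200 camera calls.

## Working session

There is one attempt and no reset: what is moved stays moved. The work goes in short steps, each a Python script; the robot and the scene stay as the last script left them, time stands still between calls to the robot, and variables do not carry over. Pictures are saved under pics/ and viewed, at most 10 in all, crops included, and the job is handed in when it is done.

```bash
mkdir -p pics; python3 - <<'E'
from plant import r, optics, look_for
import cv2
for n in("top","side"):
    p=optics.camera(n); cv2.imwrite(f"pics/{n}0.png",p["frame"][:,:,::-1])
    for q in("chest","row_mid","catch","powder_jar","bottle","glasses_case","brush"):
        try: print(n,q,[(round(d["p"],2),[round(float(v),3) for v in d["location"]]) for d in look_for(p,q)[:4]])
        except Exception as e: print(q,e)
s=r.sense();print(s["t"],s["eef_pos"],s["eef_rot"],s["grip_width"],r.tips_ahead)
E
```

```text
top chest [(0.73, [0.501, 0.1, 0.101])]
top row_mid [(0.7, [0.418, 0.129, 0.049]), (0.59, [0.501, 0.098, 0.101])]
top catch [(0.69, [0.535, -0.018, 0.102])]
top powder_jar [(0.86, [0.341, 0.33, 0.061]), (0.68, [0.454, 0.123, 0.145]), (0.66, [0.256, 0.239, 0.06])]
top bottle [(0.72, [0.445, -0.11, 0.101])]
top glasses_case [(0.71, [0.419, 0.131, 0.054]), (0.6, [0.595, 0.335, 0.036])]
top brush [(0.56, [0.707, 0.084, 0.017])]
side chest [(0.88, [0.508, -0.007, 0.097])]
side row_mid []
side catch [(0.8, [0.54, -0.018, 0.102])]
side powder_jar [(0.69, [0.337, 0.317, 0.043]), (0.66, [0.454, 0.116, 0.132]), (0.6, [0.25, 0.226, 0.042])]
side bottle [(0.68, [0.445, -0.142, 0.08])]
side glasses_case []
side brush [(0.58, [0.702, 0.067, 0.022]), (0.26, [0.454, 0.114, 0.131])]
0.8 [0.21354804 0.61398272 0.23936659] [5.23287867e-01 3.09768545e+00 3.08601480e-04] 0.08545440885247799 0.008
```

View pics/top0.png

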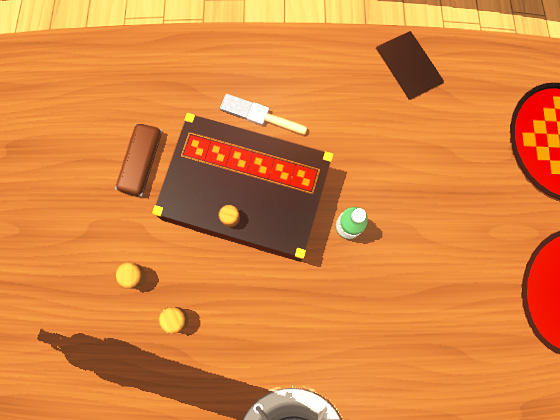

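View pics/side0.png

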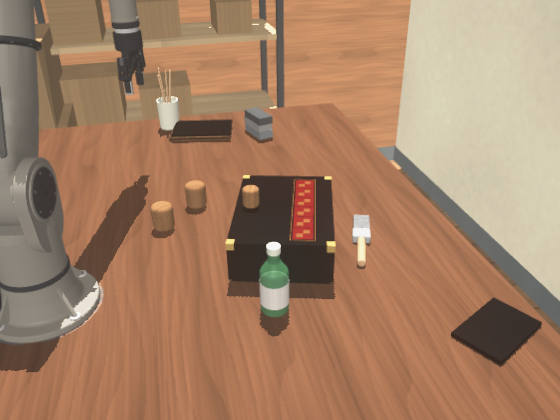

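The top view shows the chest, with the red row from (184,145) to (318,180). There are three jars: (229,215) stands on the chest, while (128,275) and (172,320) are larger look-alikes on the table. The one on the chest fits the description, and it only needs to be left alone. The bottle is at (352,222), the case at (139,160) and the brush at (265,113). Next I measure the row by its colour.

```bash
cat > h.py <<'E'
from plant import r, optics
import cv2, numpy as np
from scipy.spatial.transform import Rotation as R
def rays(p,px,T_wc):
    K=np.array(p["intrinsics"]);d=np.array([p["k1"],0,0,0.])
    n=cv2.undistortPoints(np.float64(px).reshape(-1,1,2),K,d,None,None,criteria=(3,50,1e-9))[:,0] if 0 else cv2.undistortPoints(np.float64(px).reshape(-1,1,2),K,d)[:,0]
    v=np.c_[n[:,0],-n[:,1],-np.ones(len(n))]@T_wc[:3,:3].T
    return T_wc[:3,3],v
def onplane(p,px,T_wc,z=.1):
    o,v=rays(p,px,T_wc); return (o+v*((z-o[2])/v[:,2])[:,None])[:,:2]
def strip(p,T_wc):
    f=cv2.cvtColor(p["frame"],cv2.COLOR_RGB2HSV)
    m=((f[...,0]<7)|(f[...,0]>173))&(f[...,1]>200)&(f[...,2]>90)
    m=cv2.morphologyEx(m.astype(np.uint8),cv2.MORPH_CLOSE,np.ones((9,9)))
    n,l,st,c=cv2.connectedComponentsWithStats(m)
    out=[]
    for i in range(1,n):
        if st[i,4]<400: continue
        cn=max(cv2.findContours((l==i).astype(np.uint8),0,2)[0],key=len)[:,0]
        w=onplane(p,cn,T_wc)
        out.append((st[i].tolist(),cv2.minAreaRect(np.float32(w*1000))))
    return out
E
python3 - <<'E'
from h import *
for n in("top","side"):
    p=optics.camera(n)
    for o in strip(p,np.linalg.inv(p["camera_from_world"])): print(n,o)
E
```

```text
top ([515, 88, 45, 107, 2689], ((637.0635986328125, -533.9871215820312), (111.33251190185547, 250.40084838867188), 81.74134063720703))
top ([184, 135, 133, 56, 2822], ((565.177490234375, 89.13206481933594), (269.0674133300781, 44.88375473022461), 73.90003967285156))
top ([527, 236, 33, 113, 2749], ((300.2817077636719, -517.6638793945312), (78.3656997680664, 234.1442413330078), 87.29165649414062))
```

The strip measures 269 x 45 mm, where 270 x 43.5 is expected. That fits well: middle at (0.565, 0.089), yaw -16.1°. I'll shut the gripper and move above the right-hand end.

```bash
cat >> h.py <<'E'
C=np.array([.565,.089]); a=np.radians(73.9); Y=np.array([np.cos(a),np.sin(a)]); X=np.array([Y[1],-Y[0]])
def ori(s):
    y=np.r_[s*X,0]; z=np.array([0,0,-1.]); return R.from_matrix(np.c_[np.cross(y,z),y,z]).as_rotvec()
def at(y,z): return np.r_[C+Y*y,z]
E
python3 - <<'E'
from h import *
q0=np.array(r.sense()["qpos"]); best=None
for s in(1,-1):
    qs=[r.solve_ik(at(y,.12),ori(s)) for y in(-.1125,.1125)]
    print(s,[None if q is None else np.round(q,2) for q in qs])
    if all(q is not None for q in qs):
        c=np.abs(qs[0]-q0).max()
        if best is None or c<best[0]: best=(c,s)
s=best[1]; print(best); r.set_gripper(0)
r.reach(at(-.1125,.22),ori(s)); r.move_linear(at(-.1125,.135),v=.1)
r.hold(.3); st=r.sense(); print(st["t"],st["eef_pos"],st["ft_force"],st["grip_width"])
p=optics.camera("wrist"); cv2.imwrite("pics/w1.png",p["frame"][:,:,::-1])
E
```

```text
1 [array([-0.66,  0.42,  0.77,  1.96, -0.37,  0.91,  0.02]), array([-0.84,  0.55,  0.63,  1.73, -0.38,  0.99, -0.35])]
-1 [array([ 0.84,  0.56, -1.15,  1.92,  0.59,  1.06,  2.29]), array([-0.41,  0.47,  0.03,  1.71, -0.01,  0.96,  2.48])]
(np.float64(0.7287115643343137), 1)
5.4833 [ 0.53408092 -0.01901104  0.13539938] [-0.24350858  0.28242834  0.83318744] 8.757392540168713e-07
```

View pics/w1.png

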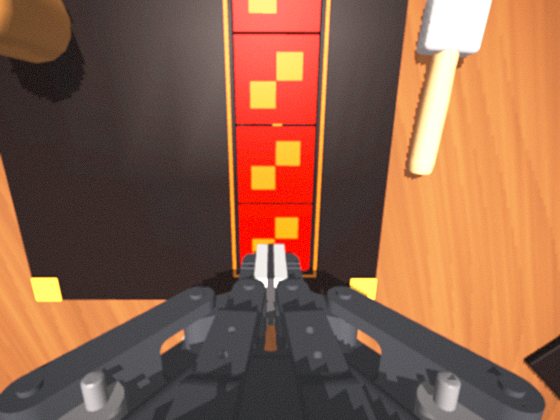

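The wrist view shows the fingertips at (272,262), centred across the row (about column 275) over the end square. The jar at (25,25) and the brush at (450,80) are clear. Now I'll feel along the row.

```bash
python3 - <<'E'
from h import *
rot=ori(1); r.move_linear(at(-.1125,.114),v=.05)
for i,y in enumerate((-.1125,-.0675,-.0225,.0225,.0675,.1125)):
    if i: r.move_linear(at(y,.116),v=.05)
    r.hold(.15); f0=r.sense()["ft_force"][2]
    hit=r.move_linear(at(y,.1045),v=.009,force_limit=2.8)
    s=r.sense(); tip=s["eef_pos"][2]-.008
    print(i+1,hit,"tip %.4f F %.2f t %.1f"%(tip,s["ft_force"][2]-f0,s["t"]))
    if not hit or tip<.098: break
    r.move_linear(at(y,.116),v=.03)
E
```

```text
1 True tip 0.0986 F 3.34 t 7.0
2 True tip 0.1001 F 4.74 t 9.6
3 True tip 0.1001 F 5.83 t 12.1
4 True tip 0.1001 F 5.73 t 14.6
5 True tip 0.1001 F 4.10 t 17.0
6 True tip 0.1002 F 3.94 t 19.5
```

Square 1 (chest y = -112.5) gave about 1.5 mm at low force, while the other five stopped solid at 0.1001. Square 1 is the catch, so I'll press it.

```bash
python3 - <<'E'
from h import *
y=-.1125; r.move_linear(at(.1125,.125),v=.05); r.move_linear(at(y,.125),v=.12); r.move_linear(at(y,.114),v=.03); r.hold(.15)
f0=r.sense()["ft_force"][2]
hit=r.move_linear(at(y,.1028),v=.009,force_limit=12)
s=r.sense(); print(hit,s["eef_pos"]-np.r_[0,0,.008],s["ft_force"][2]-f0,s["t"])
r.hold(.5); s=r.sense(); print(s["eef_pos"][2]-.008,s["ft_force"][2]-f0)
p=optics.camera("top"); cv2.imwrite("pics/t2.png",p["frame"][:,:,::-1])
E
```

```text
False [ 0.53382115 -0.01908463  0.0948558 ] 3.097340991028275 24.3917
0.0948179530501568 2.8677331753599917
```

View pics/t2.png

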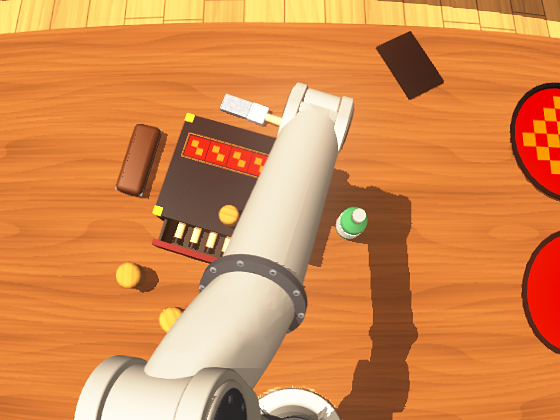

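The drawer is out at (185,240). The jar (229,215), bottle (352,222) and case are where they stood. I'll lift straight up and check again.

```bash
python3 - <<'E'
from h import *
y=-.1125; r.move_linear(at(y,.13),v=.03); r.move_linear(at(y,.25),v=.12)
r.reach([.214,.614,.239],[.5233,3.0977,.0003]); r.hold(.3); print(r.sense()["t"],r.sense()["eef_pos"])
p=optics.camera("top"); cv2.imwrite("pics/t3.png",p["frame"][:,:,::-1])
E
```

```text
29.9667 [0.21438561 0.61385436 0.23908495]
```

View pics/t3.png

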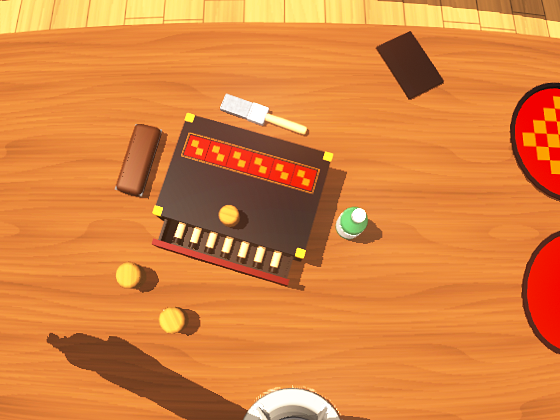

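The drawer stands fully open, with its front running from (155,243) to (290,283). Everything else is unmoved and the arm is clear, so I'll hand in.

```bash
python3 -c "
from plant import workorder
print(workorder.job_done())"
```

```text
the job is handed in; nothing more can be done
None
```

The catch was the right-hand end square (chest y = -112.5 mm); pressing it sprang the drawer out, the last top view shows it standing open with the jar, bottle, case and brush unmoved, and I handed the job in at about 30 s with the arm clear (no verdict was returned).

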